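Clamp a ring blank by rolling the edge thumbwheel

TASK

Take the plain wide silver band off the wooden bench pin and lay it flat on the bed of the ring clamp, between its two jaws. Then roll the clamp's thumbwheel with a fingertip, top of the wheel towards the jaws, until the sliding jaw holds the band firmly against the fixed jaw; feel for the wheel to stiffen and stop there, so that the band is not crushed. Press the wheel gently, never push the jaw itself, and leave the other things on the bench as they are.

Things in the scene. Friction and masses are not known exactly. Their poses are not given: they have to be found in the camera images.
- band: plain wide ring blank in silver, a short tube: 24 mm outside diameter, 19 mm inside, 10 mm tall, about 18 g; lies flat on the wooden bench pin. Origin: centre of its underside, z along the ring's axis (up).
- pin: fixed wooden bench pin, a slab 128 mm (x) by 100 mm (y), 20 mm thick, with a V-like slot 28 mm wide open at its -x end. Origin under it at the bench, z up; the band starts on its solid +x half.
- tray: fixed shallow wooden tray 140 x 110 mm, 18 mm high, holding bystanders. Origin: centre of its underside.
- clamp: fixed bench ring clamp, dark steel base 190 mm (x) by 70 mm (y), 30 mm high. Origin: centre of its underside at bench level, z up, x runs from the jaws (-x end) to the thumbwheel housing (+x end). Fixed brass jaw: 34 mm wide (y), 12 mm high over the bed, face at x = -65 mm looking to +x. Grey housing from x = 25 to 95 mm, 40 mm wide, top 54 mm above the bench; the wheel stands 7 mm out of a slot in its top.
- bed (a point): point on the flat bed (30 mm above the bench) midway between the jaw faces when fully open (38 mm apart), 46 mm towards -x from the clamp's origin; axes as the clamp's.
- sliding_jaw: sliding brass jaw, 14 mm thick (x), 34 mm wide, 12 mm high, with a steel stem that goes into the housing. Origin: middle of the foot of its gripping face, which looks to the clamp's -x. It moves to the clamp's -x (closing) by 4 mm per radian of the thumbwheel, starts 2 to 7 mm closed (jaws 31 to 36 mm apart) and can close by 21 mm. It stays where it is left.
- thumbwheel: knurled steel edge wheel, 28 mm diameter, 10 mm wide, axle along the clamp's y, only its top 7 mm above the housing. Origin on the axle; it turns with the wheel. Top rolled to the clamp's -x (towards the jaws) closes the jaw. Turning it freely takes about 2.5 N at the rim (hidden friction varies between finger and wheel); each further newton at the rim adds about 3.5 N of clamping. When let go it keeps up to about 8 N of clamping. Sound clamping is 3 to 18 N at the band.
- wheel_top (a point): highest point of the thumbwheel rim (61 mm above the bench); does not turn. The axle is rigid: pushing 1 mm too deep already gives some 20 N. Rubbing it with less than about 5 N lets the finger slip; pressing with more than 20 N damages it. Axes as the clamp's.
- setting: bystander: brass collet with an amber stone, 18 mm across, 13 mm high, stands on the bench pin beside the slot.
- dish: bystander: white china dish, 52 mm wide, 18 mm high, in the tray.
- gem_ring: bystander: small thin brass ring with a green stone, 19 mm across, 8 mm high, in the tray.
- graver: bystander: graver with a handle, 150 mm long, lying on the bench.
- hammer: bystander: small hammer, 220 mm long, lying on the bench.
- brush: bystander: bench brush, 170 mm long, lying on the bench.
- jar: bystander: amber glass jar, 56 mm wide, 60 mm high.
There are look-alikes about, which are no part of the job. Of the things like the clamp, leave any that is green; of the rest the larger one is meant.

How it is judged:
On the way, in this order (a step that is already met when the one before it is completed fails the run):
1. the band lies flat on the bed between the open jaws, let go (x of band in the frame of bed between -0.016 and 0.016 m and y of band in the frame of bed between -0.01 and 0.01 m and z of band in the frame of bed below 0.003 m and angle between band's own z axis and vertical below 0.12 rad and contact force between the fingers and band below 0.05 N), for 0.2 s.
2. the sliding jaw, driven by the wheel, presses the band against the fixed jaw (all of step 1 and contact force between sliding_jaw and band above 3 N), for 0.2 s.
At the end, for the whole second after the job is handed in: the band lies flat (within 0.12 rad) on the clamp's bed (underside within 3 mm of it), within 10 mm of the bed's centre line across the jaws and 16 mm along, at rest and let go, held by the sliding jaw with 3 to 18 N (all of step 2 and contact force between sliding_jaw and band below 18 N and linear speed of band below 0.01 m/s); the robot touches nothing.
It fails at once if the thumbwheel is pressed with more than 20 N (contact force between any of the fingers, the arm and thumbwheel above 20 N).
It fails at once if the band is squeezed by the jaws with more than 18 N (contact force between sliding_jaw and band above 18 N).
It fails at once if the sliding jaw is pushed directly with more than 3 N (contact force between any of the fingers, the arm and sliding_jaw above 3 N).
It fails at once if a bystander is moved by more than 20 mm (distance of any of setting, dish, gem_ring, graver, hammer, brush, jar from where it was at the start of the episode above 0.02 m).
It also fails if it takes over 72 s, if anything falls off the work surface, if the arm or the gripper's body presses on something with over 40 N, if the wrist force passes 120 N, or if a joint passes its speed limit or range.

ROBOT

A 6-joint arm with a two-finger parallel gripper is mounted at the origin on the work surface. World frame = base frame: x ahead of the robot, y to its left, z up, the work surface at z = 0. Lengths are in m, angles in rad, forces in N, time in s.
With the tool pointing down it reaches from about 0.3 to 0.875 m from the base axis. Payload 6.4 kg.
Tool frame: the origin (TCP) lies at the very end of the fingers, on their centre line; the grasp point (between the pads) lies 19 mm behind it; z points along the fingers, y is the line along which they close (so a half turn about z gives the same grasp; the last joint's range is limited). The gripper opens to 85 mm and grips with 20 to 120 N. Pads are 22 mm wide; open, the fingers measure 114 mm over their backs; the gripper's body (76 mm by 85 mm) begins 54 mm behind the grasp point. The pads swing forward as they close: fully open they stand 13 mm farther back than shut.
Start: joints at [-1.521, 0.181, 1.607, -0, 1.354, -0.206], TCP at [0.146, -0.556, 0.231] pointing down, gripper open.
Joint ranges: [-2.99, 2.99], [-0.89, 2.07], [0.3, 2.58], [-1.14, 4.28], [0, 2.63], [-3.12, 3.12]. Speed limits (rad/s): [2.57, 2.57, 3.01, 3.14, 3.14, 3.14].

INTERFACE

Orientations are given as a unit quaternion [w, x, y, z].
In Python, from bench import telemetry, camera, ctrl, spotter gives the robot as it stands.
- The arm moves only by the tool send_rows, never from a script. Its argument "series" is a list of rows, each a list of 3 entries, a list of its own where there are three numbers: the turn, a rotation vector about the world's x, y, z in degrees, then the shift along the world's x, y, z in mm, then the closure, from -1 (fully open) to 1 (shut), so that 0 is half open. In form: [[[rx, ry, rz], [dx, dy, dz], gripper], ...]. A call has 1 to 10 rows; each row is the pose to reach, as a shift and turn from the pose commanded when the call began; what a row does not reach only later rows make up. A row lasts 1/8 s, in which the tool goes at most 62.5 mm and 10.7 degrees, less where a joint would pass 70% of its speed; a pose out of reach is approached as far as the arm can. A call with a gripper value outside its range is refused whole. The fingers move at their own pace and stop on an object; the grip force is fixed at half the most. Time passes only in rows, so rows that repeat a pose let the fingers close. It gives the time, the measured TCP pose, the force, the opening and the grip force at its end, in the units of the state.
- telemetry.get_obs(): the state, without advancing time (a new reading comes with each control period).
- camera(name): name is "scene" or "top"; returns a dict with "pixels" (480x640x3 uint8, red, green, blue), "camera_matrix" (3x3 intrinsics, pixels), "xyz" and "orientation" of the camera in the world. Camera axes: x right, y up, looking along -z (the intrinsics and any distortion apply to the point x, -y, -z); pixel columns grow to the right and rows downward; lengths in m; the calibration is good to about 2 mm. A picture is of the moment at which its call begins. There is no depth.
- ctrl.hand_in(): hands the job in; it is judged then, once.
Trained networks look in the newest picture that a camera, given by its name, has taken for a name from the list of things; names that differ only in an ending like _2 or _b are one class to them, and where a whole thing is asked for, a point or a joint stands for the part that bears it (a point fixed in the world has none). Each returns a list of dicts, best first, with "conf" (0 to 1); they miss things now and then, are a little off and sometimes report something else, mostly with a low value. They report only what shows in the picture. A call takes as long as a camera call. They do not tell look-alikes from the thing itself.
- spotter.boxes_of(thing, camera): "xyz" ([x, y, z] in m, in world coordinates, good to about 4 mm: the middle of the surface that is visible of it).
- spotter.landmark_of(thing, camera): "xyz" ([x, y, z] in m, in world coordinates, good to about 4 mm: a listed point, or the origin of a listed thing).
The state is a dict: "time_s": time; "q": joint angles; "dq": joint speeds; "joint_efforts": joint torques, N m; "eef_pos": TCP position; "eef_rot": TCP orientation; "wrist_force": force on the tool from outside, world axes, zero at the start; "torque": the same for the moment, N m; "opening": opening from 0.0 (shut) to 1.0 (fully open); "grasp_force": force on a finger pad.
Only numpy, scipy, OpenCV 4.12 (cv2) and the standard library are available. Lean on these libraries where they do the work, as an engineer would, in place of code of your own. Each camera call takes 0.05 s, during which the arm holds its last target. There are 200 camera calls.

## Working session

There is one attempt and no reset: what is moved stays moved. The work goes in short steps, Python scripts to look and compute and a tool call to move; the robot and the scene stay as the last step left them, time stands still between calls to the robot, and variables do not carry over. Pictures are saved under pics/ and viewed, at most 10 in all, crops included, and the job is handed in when it is done.

Besides the shell and the picture viewer there is one more tool, called after "Emit:" as name(argument=value, ...), one argument or row to a line, values as JSON. send_rows: Moves the arm, as the interface text tells. Its arguments: {"type":"object","properties":{"series":{"type":"array","items":{"type":"array"}}},"required":["series"]}

```bash
mkdir -p pics; cat > h.py <<'E'
import numpy as np, cv2
from bench import telemetry, camera, ctrl, spotter
from scipy.spatial.transform import Rotation as R
def cam(n):
    c=camera(n); return c
def rot(c):
    o=np.array(c["orientation"]); 
    return o if o.shape==(3,3) else R.from_quat(o[[1,2,3,0]]).as_matrix()
def proj(c,P):
    p=(np.atleast_2d(P)-np.array(c["xyz"]))@rot(c); p=p*[1,-1,-1]
    u=p@np.array(c["camera_matrix"]).T; return u[:,:2]/u[:,2:]
def ray(c,uv,z):
    d=np.linalg.inv(np.array(c["camera_matrix"]))@[uv[0],uv[1],1]; d=rot(c)@(d*[1,-1,-1])
    o=np.array(c["xyz"]); return o+d*(z-o[2])/d[2]
E
python3 - <<'E'
from h import *
np.set_printoptions(precision=4,suppress=True)
o=telemetry.get_obs();print({k:np.round(v,3) for k,v in o.items()})
for n in("scene","top"):
    c=cam(n);cv2.imwrite(f"pics/{n}0.png",c["pixels"][:,:,::-1]);print(n,{k:v for k,v in c.items() if k!="pixels"})
    for t in("band","clamp","sliding_jaw","bed","wheel_top","pin","thumbwheel"):
        for d in spotter.landmark_of(t,n): print(t,np.round(d["xyz"],4),round(d["conf"],2),proj(c,d["xyz"]).round())
E
```

```text
{'time_s': np.float64(0.0), 'q': array([-1.521,  0.182,  1.608,  0.   ,  1.354, -0.206]), 'dq': array([-0.002,  0.001,  0.   ,  0.   , -0.001,  0.001]), 'joint_efforts': array([  0.001, -44.487, -35.134,  -0.   ,   0.009,   0.   ]), 'eef_pos': array([ 0.145, -0.556,  0.23 ]), 'eef_rot': array([-0.001,  0.992,  0.128,  0.   ]), 'wrist_force': array([0.902, 0.146, 0.509]), 'torque': array([-0.003,  0.005,  0.004]), 'grasp_force': np.float64(0.0), 'opening': np.float64(0.999)}
scene {'camera_matrix': array([[546.5653,   0.    , 320.0737],
       [  0.    , 546.5653, 247.1426],
       [  0.    ,   0.    ,   1.    ]]), 'xyz': array([1.287 , 0.3047, 0.9013]), 'orientation': array([0.5191, 0.2146, 0.3196, 0.7631])}
band [ 0.5474 -0.2309  0.0209] 0.46 [[223. 249.]]
clamp [ 0.5743  0.008  -0.0036] 0.97 [[316. 293.]]
clamp [0.2991 0.1612 0.0042] 0.94 [[417. 228.]]
clamp [ 0.3832 -0.1246  0.0022] 0.58 [[295. 221.]]
sliding_jaw [ 0.4735 -0.2488  0.0251] 0.7 [[231. 225.]]
sliding_jaw [ 0.3621 -0.1258  0.0197] 0.53 [[298. 211.]]
sliding_jaw [0.2802 0.1594 0.028 ] 0.46 [[420. 216.]]
sliding_jaw [0.
[... 1097 characters left out ...]
81 [[298. 209.]]
clamp [ 0.3784 -0.1234  0.0008] 0.74 [[362. 299.]]
clamp [ 0.3068  0.1609 -0.0005] 0.58 [[229. 337.]]
sliding_jaw [0.549  0.0142 0.0334] 0.67 [[296. 220.]]
sliding_jaw [ 0.3625 -0.127   0.022 ] 0.63 [[365. 307.]]
sliding_jaw [0.278  0.1648 0.0312] 0.46 [[225. 352.]]
bed [0.5334 0.0183 0.0311] 0.85 [[294. 227.]]
bed [0.2583 0.1604 0.0303] 0.58 [[228. 361.]]
wheel_top [0.3608 0.1571 0.0573] 0.87 [[227. 311.]]
wheel_top [ 0.4252 -0.1263  0.0413] 0.64 [[364. 276.]]
wheel_top [ 0.6358 -0.0081  0.059 ] 0.57 [[305. 177.]]
wheel_top [ 0.5315 -0.2597  0.0015] 0.37 [[421. 227.]]
thumbwheel [ 0.6339 -0.0088  0.0467] 0.58 [[306. 179.]]
thumbwheel [0.3621 0.1626 0.0468] 0.5 [[225. 311.]]
```

View pics/top0.png

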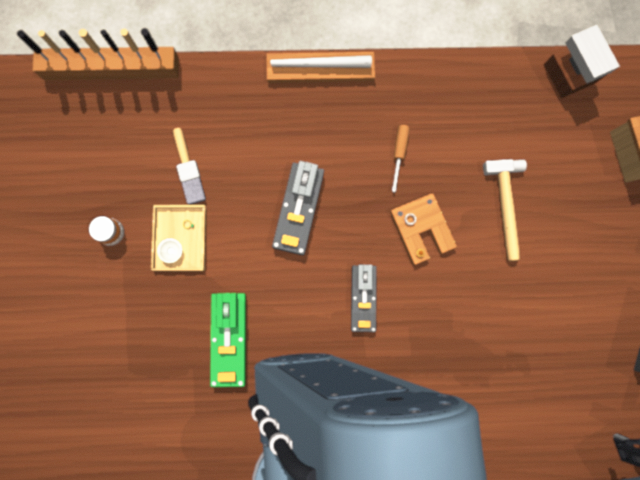

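View pics/scene0.png

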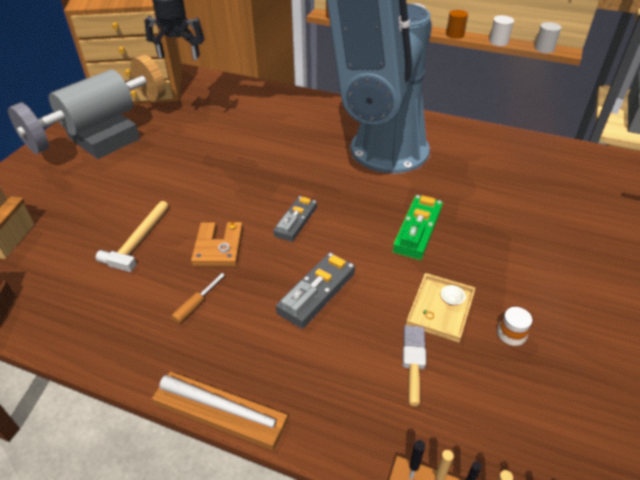

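Clamps in the top picture: a green one at (228,338), which is excluded, a small dark one at (364,298) and a large dark one at (298,209). The large dark one is meant. The band is on the pin at about (410,219), and the amber setting is at (421,255) beside the slot. I'll confirm this in a crop.

```bash
python3 - <<'E'
from h import *
c=cam("top");im=c["pixels"][:,:,::-1]
cr=cv2.resize(im[150:270,265:465],None,fx=4,fy=4,interpolation=cv2.INTER_CUBIC)
cv2.imwrite("pics/crop.png",cr)
s=cam("scene");im2=s["pixels"][:,:,::-1]
# yellow/brass jaws & gray blobs
hsv=cv2.cvtColor(im,cv2.COLOR_BGR2HSV)
m=cv2.inRange(hsv,(18,140,140),(32,255,255));m[:,:265]=0;m[:,330:]=0;m[:150]=0;m[270:]=0
n,l,st,ce=cv2.connectedComponentsWithStats(m)
for i in range(1,n):
    if st[i,4]>20: print(st[i],ce[i],ray(c,ce[i],.042))
E
```

```text
[288 218  16   5  32] [295.5625 219.8125] [0.54777222 0.01445015 0.042     ]
[282 239  16   8  35] [290.57142857 243.45714286] [0.49788574 0.02601409 0.042     ]
```

View pics/crop.png

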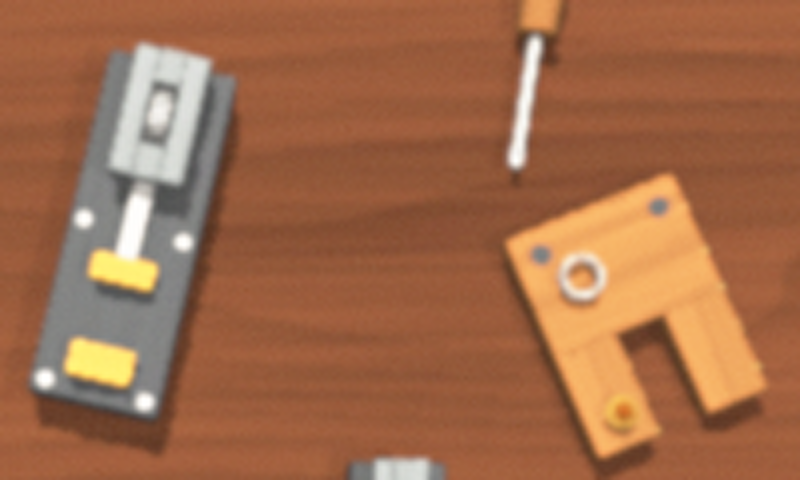

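The crop confirms both: the large dark clamp has its jaws at crop (123,271) and (101,362) and its wheel at (159,112). The silver band is on the pin's solid half at crop (582,277), with the setting clear of it at (622,412).

```bash
python3 - <<'E'
from h import *
c=cam("top")
s=cam("scene")
f=lambda u,v,z:ray(c,((u+.5)/4-.5+265,(v+.5)/4-.5+150),z)
b=f(582,277,.03);w=f(159,112,.061);j=f(123,271,.042);k=f(101,362,.042);o=f(134,234,.03)
for n,p in zip("bwjko",(b,w,j,k,o)):print(n,p.round(4))
d=w-k;print("yaw",np.degrees(np.arctan2(d[1],d[0])), np.hypot(*d[:2]), "expect wheel-fixedjaw")
for z in(.02,.03): print(proj(s,[b[0],b[1],z]))
im=s["pixels"][:,:,::-1]
# refined band: silver ring on pin in scene
cr=cv2.resize(im[195:345,190:390],None,fx=4,fy=4,interpolation=cv2.INTER_CUBIC)
for p in(b,w,[j[0],j[1],.042]):
    u=(proj(s,p)[0]-[190,195]+.5)*4-.5
    cv2.circle(cr,tuple(int(x) for x in u),3,(0,0,255),-1)
cv2.imwrite("pics/crop2.png",cr)
E
```

```text
b [ 0.5461 -0.2303  0.03  ]
w [ 0.6336 -0.0061  0.061 ]
j [0.553  0.0147 0.042 ]
k [0.505  0.0273 0.042 ]
o [0.5749 0.0085 0.03  ]
yaw -14.586463494781954 0.1329149739014763 expect wheel-fixedjaw
[[223.82155661 248.70214982]]
[[223.25819475 245.58708492]]
```

View pics/crop2.png

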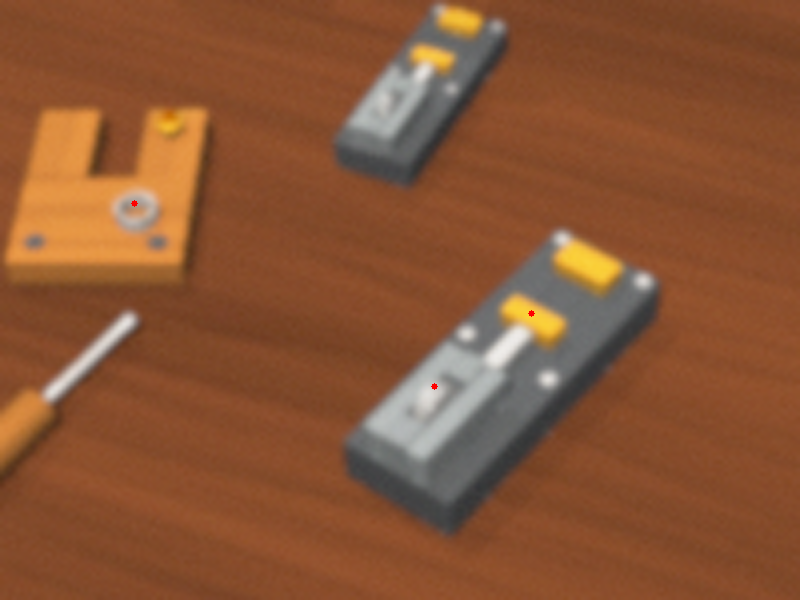

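Emit:
send_rows(
  series=[
    [[0,0,-10],[50,40,0],0],
    [[0,0,-20],[100,81,0],0],
    [[0,0,-29.3],[150,122,0],0],
    [[0,0,-29.3],[200,163,0],0],
    [[0,0,-29.3],[250,203,-20],0],
    [[0,0,-29.3],[300,244,-50],0],
    [[0,0,-29.3],[350,285,-80],0],
    [[0,0,-29.3],[400,325,-110],0],
    [[0,0,-29.3],[400,325,-130],0],
    [[0,0,-29.3],[400,325,-130],0],
  ],
)

```text
time_s: 2.25
eef_pos: [0.5448, -0.2279, 0.0977]
eef_rot: [-0.002, 0.992, -0.126, -0.003]
wrist_force: [-1.0, -0.3, -0.1]
opening: 0.5
grasp_force: 0.0
```

Emit:
send_rows(
  series=[
    [[0,0,0],[1,-2,-25],0],
    [[0,0,0],[1,-2,-50],0],
    [[0,0,0],[1,-2,-66],0],
    [[0,0,0],[1,-2,-74],0],
    [[0,0,0],[1,-2,-74],0],
    [[0,0,0],[1,-2,-74],0],
  ],
)

```text
time_s: 3.0
eef_pos: [0.5471, -0.2338, 0.0283]
eef_rot: [0.0, 0.992, -0.127, 0.001]
wrist_force: [-0.1, -0.2, -0.2]
opening: 0.501
grasp_force: 0.0
```

Emit:
send_rows(
  series=[
    [[0,0,0],[0,2,-5.5],0],
    [[0,0,0],[0,2,-5.5],0],
    [[0,0,0],[0,2,-5.5],0.4],
    [[0,0,0],[0,2,-5.5],0.8],
    [[0,0,0],[0,2,-5.5],0.8],
    [[0,0,0],[0,2,-5.5],0.8],
    [[0,0,0],[0,2,-5.5],0.8],
  ],
)

```text
time_s: 3.88
eef_pos: [0.5467, -0.2314, 0.0222]
eef_rot: [0.0, 0.992, -0.127, 0.0]
wrist_force: [-1.6, 1.3, 4.8]
opening: 0.235
grasp_force: 58.7
```

Emit:
send_rows(
  series=[
    [[0,0,0],[0,0,20],0.8],
    [[0,0,0],[0,0,50],0.8],
    [[0,0,0],[0,0,80],0.8],
    [[0,0,0],[0,0,80],0.8],
  ],
)

```text
time_s: 4.38
eef_pos: [0.5486, -0.2328, 0.1056]
eef_rot: [0.002, 0.992, -0.127, 0.003]
wrist_force: [-0.3, 0.5, -0.1]
opening: 0.237
grasp_force: 58.7
```

```bash
python3 - <<'E'
from h import *
o=telemetry.get_obs();print(o["eef_pos"],o["opening"],o["grasp_force"])
s=cam("scene");u=proj(s,o["eef_pos"])[0].astype(int);print(u)
im=s["pixels"][:,:,::-1][u[1]-50:u[1]+40,u[0]-60:u[0]+60]
cv2.imwrite("pics/g.png",cv2.resize(im,None,fx=6,fy=6,interpolation=cv2.INTER_CUBIC))
E
```

```text
[ 0.54861646 -0.23276687  0.10564285] 0.23719383765569113 58.73542866669595
[217 221]
```

View pics/g.png

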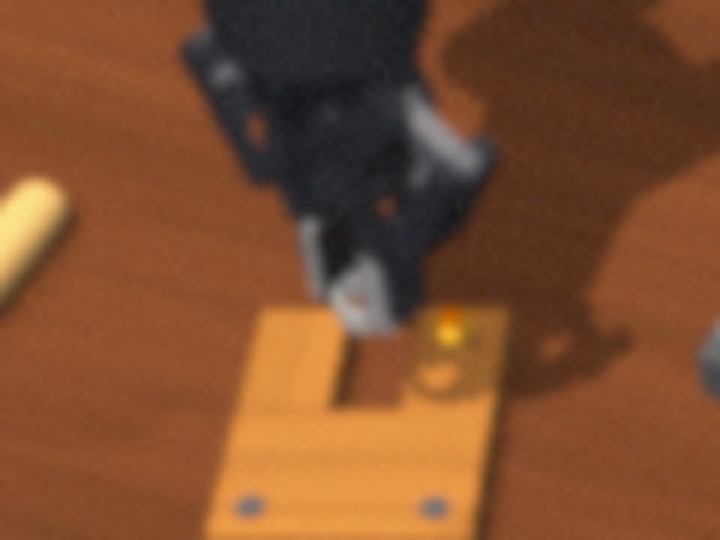

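The picture shows the band (bright, at about (365,300) in the crop) held between the fingertips, and the pin below it is now empty. The setting is unmoved.

Emit:
send_rows(
  series=[
    [[0,0,0],[-3,50,0],0.8],
    [[0,0,0],[-7,100,0],0.8],
    [[0,0,0],[-10,150,0],0.8],
    [[0,0,0],[-14,200,0],0.8],
    [[0,0,0],[-17,235,0],0.8],
    [[0,0,0],[-17,251,0],0.8],
    [[0,0,0],[-17,251,-20],0.8],
    [[0,0,0],[-17,251,-35],0.8],
    [[0,0,0],[-17,251,-35],0.8],
    [[0,0,0],[-17,251,-35],0.8],
  ],
)

```text
time_s: 5.68
eef_pos: [0.5298, 0.0191, 0.0669]
eef_rot: [0.0, 0.992, -0.128, 0.0]
wrist_force: [0.4, 0.7, 0.1]
opening: 0.238
grasp_force: 58.8
```

```bash
python3 - <<'E'
from h import *
o=telemetry.get_obs();print(o["eef_pos"],o["dq"].round(3),o["wrist_force"])
s=cam("scene");u=proj(s,o["eef_pos"])[0].astype(int);print(u)
im=s["pixels"][:,:,::-1][u[1]-50:u[1]+50,u[0]-65:u[0]+65]
cv2.imwrite("pics/g2.png",cv2.resize(im,None,fx=6,fy=6,interpolation=cv2.INTER_CUBIC))
E
```

```text
[0.5297558  0.0190865  0.06691369] [ 0.003 -0.012 -0.005 -0.     0.     0.001] [0.36669403 0.66702787 0.09744434]
[328 258]
```

View pics/g2.png

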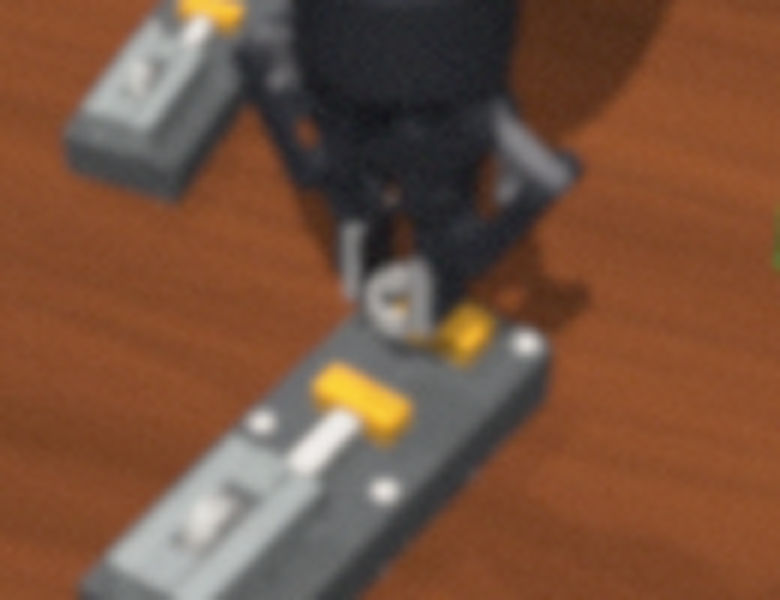

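The picture shows the band at about (400,305) between the fingertips, over the gap between the two jaws. Lowering it now.

Emit:
send_rows(
  series=[
    [[0,0,0],[0,0,-12],0.8],
    [[0,0,0],[0,0,-22],0.8],
    [[0,0,0],[0,0,-29],0.8],
    [[0,0,0],[0,0,-32.5],0.8],
    [[0,0,0],[0,0,-32.5],0.8],
    [[0,0,0],[0,0,-32.5],0.8],
  ],
)

```text
time_s: 6.48
eef_pos: [0.5298, 0.0197, 0.0345]
eef_rot: [0.0, 0.992, -0.127, 0.0]
wrist_force: [0.7, -0.6, 0.3]
opening: 0.232
grasp_force: 58.8
```

Emit:
send_rows(
  series=[
    [[0,0,0],[0,0,-1],0.8],
    [[0,0,0],[0,0,-2],0.8],
    [[0,0,0],[0,0,-2],0.8],
  ],
)

```text
time_s: 6.85
eef_pos: [0.5295, 0.0197, 0.0323]
eef_rot: [-0.0, 0.992, -0.127, 0.0]
wrist_force: [0.3, 0.4, -0.4]
opening: 0.238
grasp_force: 58.8
```

Emit:
send_rows(
  series=[
    [[0,0,0],[0,0,-0.5],0.8],
    [[0,0,0],[0,0,-1],0.8],
    [[0,0,0],[0,0,-1],0.8],
  ],
)

```text
time_s: 7.22
eef_pos: [0.5296, 0.0197, 0.0321]
eef_rot: [0.0, 0.992, -0.127, -0.0]
wrist_force: [-2.9, 0.2, 8.5]
opening: 0.237
grasp_force: 59.8
```

Emit:
send_rows(
  series=[
    [[0,0,0],[0,0,0.5],0.5],
    [[0,0,0],[0,0,1],0.3],
    [[0,0,0],[0,0,1],0.1],
    [[0,0,0],[0,0,1],0.0],
    [[0,0,0],[0,0,1],0.0],
    [[0,0,0],[0,0,30],0.0],
    [[0,0,0],[0,0,70],0.0],
    [[0,0,0],[0,0,120],0.0],
    [[0,0,0],[0,0,120],0.0],
  ],
)

```text
time_s: 8.35
eef_pos: [0.5327, 0.0192, 0.1559]
eef_rot: [0.0, 0.992, -0.127, 0.004]
wrist_force: [0.7, -0.4, -0.0]
opening: 0.497
grasp_force: 0.0
```

```bash
python3 - <<'E'
from h import *
o=telemetry.get_obs();print(o["eef_pos"])
s=cam("scene");u=np.array([318,285])
print([(d["xyz"],d["conf"]) for d in spotter.landmark_of("band","scene")],[(d["xyz"],d["conf"]) for d in spotter.landmark_of("sliding_jaw","scene")])
im=s["pixels"][:,:,::-1][u[1]-50:u[1]+50,u[0]-65:u[0]+65]
cv2.imwrite("pics/g3.png",cv2.resize(im,None,fx=6,fy=6,interpolation=cv2.INTER_CUBIC))
E
```

```text
[0.53271658 0.01917649 0.15588047]
[([0.5314, 0.0201, 0.0278], 0.48)] [([0.5446, 0.0133, 0.0333], 0.67), ([0.2809, 0.1601, 0.0309], 0.58), ([0.5299, -0.2642, -0.001], 0.31), ([0.5299, 0.4128, 0.0032], 0.24)]
```

View pics/g3.png

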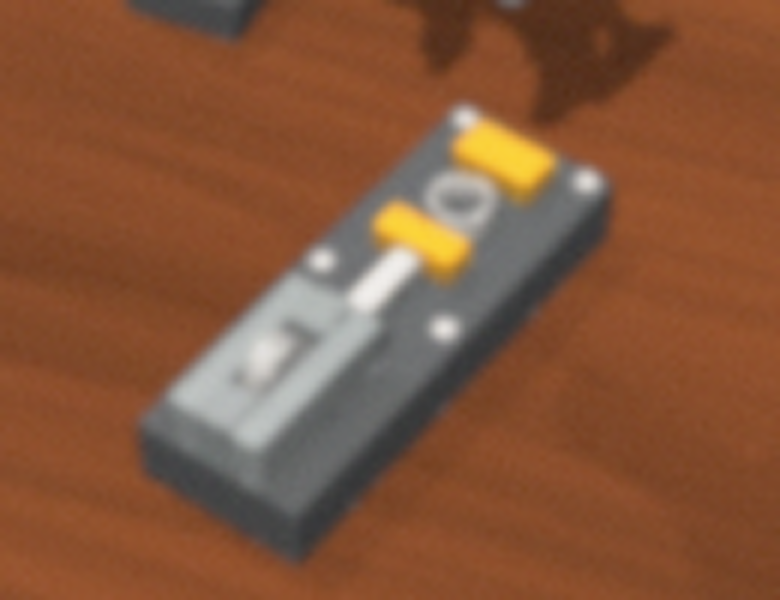

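The band lies flat on the bed at about (460,202), between the jaws at (505,155) and (425,238). Next I shut the fingers and go over the wheel.

Emit:
send_rows(
  series=[
    [[0,0,0],[50,-13,0],1],
    [[0,0,0],[90,-24,0],1],
    [[0,0,0],[112,-30,-20],1],
    [[0,0,0],[112,-30,-50],1],
    [[0,0,0],[112,-30,-75],1],
    [[0,0,0],[112,-30,-82],1],
    [[0,0,0],[112,-30,-82],1],
    [[0,0,0],[112,-30,-82],1],
  ],
)

```text
time_s: 9.5
eef_pos: [0.6422, -0.0104, 0.0704]
eef_rot: [0.0, 0.992, -0.127, 0.001]
wrist_force: [0.9, -1.5, 0.1]
opening: -0.004
grasp_force: 0.0
```

Emit:
send_rows(
  series=[
    [[0,0,0],[0,0,-4],1],
    [[0,0,0],[0,0,-7],1],
    [[0,0,0],[0,0,-8],1],
    [[0,0,0],[0,0,-8],1],
    [[0,0,0],[0,0,-8],1],
  ],
)

```text
time_s: 10.12
eef_pos: [0.6415, -0.0103, 0.0613]
eef_rot: [-0.0, 0.992, -0.127, 0.0]
wrist_force: [0.6, 0.1, 0.7]
opening: -0.001
grasp_force: 0.0
```

Emit:
send_rows(
  series=[
    [[0,0,0],[0,0,-0.3],1],
    [[0,0,0],[0,0,-0.3],1],
    [[0,0,0],[0,0,-0.3],1],
  ],
)

```text
time_s: 10.5
eef_pos: [0.6416, -0.0103, 0.0611]
eef_rot: [0.0, 0.992, -0.127, 0.0]
wrist_force: [-0.6, -0.6, 0.7]
opening: -0.002
grasp_force: 0.3
```

Emit:
send_rows(
  series=[
    [[0,0,0],[0,0,-0.3],1],
    [[0,0,0],[0,0,-0.3],1],
    [[0,0,0],[0,0,-0.3],1],
  ],
)

```text
time_s: 10.88
eef_pos: [0.6416, -0.0103, 0.0609]
eef_rot: [0.0, 0.992, -0.127, 0.0]
wrist_force: [-0.6, 0.7, 3.1]
opening: 0.002
grasp_force: 1.8
```

Emit:
send_rows(
  series=[
    [[0,0,0],[0,0,-0.3],1],
    [[0,0,0],[0,0,-0.3],1],
    [[0,0,0],[0,0,-0.3],1],
  ],
)

```text
time_s: 11.25
eef_pos: [0.6417, -0.0103, 0.0609]
eef_rot: [0.0, 0.992, -0.127, 0.0]
wrist_force: [-1.8, 0.1, 5.4]
opening: -0.001
grasp_force: 2.8
```

Emit:
send_rows(
  series=[
    [[0,0,0],[0,0,-0.3],1],
    [[0,0,0],[0,0,-0.4],1],
    [[0,0,0],[-1,0.25,-0.4],1],
    [[0,0,0],[-2,0.5,-0.4],1],
    [[0,0,0],[-3,0.8,-0.4],1],
    [[0,0,0],[-4,1,-0.4],1],
  ],
)

```text
time_s: 12.0
eef_pos: [0.6387, -0.0096, 0.0609]
eef_rot: [0.0, 0.992, -0.127, 0.001]
wrist_force: [3.0, -0.3, 6.0]
opening: 0.003
grasp_force: 2.9
```

Emit:
send_rows(
  series=[
    [[0,0,0],[-1,0.25,-0.3],1],
    [[0,0,0],[-2,0.5,-0.3],1],
    [[0,0,0],[-3,0.8,-0.3],1],
    [[0,0,0],[-4,1,-0.3],1],
    [[0,0,0],[-5,1.3,-0.3],1],
  ],
)

```text
time_s: 12.62
eef_pos: [0.634, -0.0083, 0.0609]
eef_rot: [0.0, 0.992, -0.128, 0.002]
wrist_force: [2.7, 0.2, 6.8]
opening: 0.001
grasp_force: 3.3
```

Emit:
send_rows(
  series=[
    [[0,0,0],[-1,0.25,-0.1],1],
    [[0,0,0],[-2,0.5,-0.2],1],
    [[0,0,0],[-3,0.8,-0.2],1],
    [[0,0,0],[-4,1,-0.2],1],
    [[0,0,0],[-5,1.3,-0.2],1],
    [[0,0,0],[-6,1.5,-0.2],1],
  ],
)

```text
time_s: 13.38
eef_pos: [0.6281, -0.0068, 0.0608]
eef_rot: [0.0, 0.992, -0.127, 0.002]
wrist_force: [2.0, -0.4, 7.1]
opening: 0.001
grasp_force: 3.5
```

```bash
cat > jaw.py <<'E'
from h import *
c=cam("top");im=c["pixels"][:,:,::-1]
hsv=cv2.cvtColor(im,cv2.COLOR_BGR2HSV)
m=cv2.inRange(hsv,(18,140,140),(32,255,255));m[:,:265]=0;m[:,330:]=0;m[:150]=0;m[270:]=0
n,l,st,ce=cv2.connectedComponentsWithStats(m)
for i in range(1,n):
    if st[i,4]>12: print(st[i],ce[i],ray(c,ce[i],.042))
print([(d["xyz"],d["conf"]) for d in spotter.landmark_of("sliding_jaw","scene" if cam("scene") else 0)][:2])
E
python3 jaw.py
```

```text
[([0.2767, 0.1587, 0.0286], 0.62), ([0.5739, 0.0053, -0.0013], 0.49)]
```

```bash
cat > jaw.py <<'E'
from h import *
def f(im):
    hsv=cv2.cvtColor(im,cv2.COLOR_BGR2HSV)
    m=cv2.inRange(hsv,(18,140,120),(32,255,255));n,l,st,ce=cv2.connectedComponentsWithStats(m)
    for i in range(1,n):
        if st[i,4]>12: print(st[i],ce[i].round(1), "x,y@.042:",ray(s,ce[i],.042)[:2].round(4))
s=cam("scene")
x0,y0=253,235
im=s["pixels"][:,:,::-1].copy();mask=np.zeros_like(im);mask[235:335,253:383]=im[235:335,253:383];f(mask)
E
python3 jaw.py; python3 - <<'E'
from jaw import *
print("before");b=cv2.imread("pics/scene0.png");m=np.zeros_like(b);m[235:335,253:383]=b[235:335,253:383];f(m)
E
```

```text
[328 255  17  13 131] [336.6 261. ] x,y@.042: [0.5083 0.0305]
[324 272   8   8  45] [327.7 275.8] x,y@.042: [0.5562 0.0282]
[328 255  18  13 131] [336.8 261. ] x,y@.042: [0.5082 0.0308]
[324 272   8   8  47] [327.7 275.8] x,y@.042: [0.5562 0.028 ]
before
[329 255  16  13 137] [336.6 261.2] x,y@.042: [0.5091 0.0307]
[316 269  15  13 105] [323.2 274.5] x,y@.042: [0.5561 0.0178]
```

Emit:
send_rows(
  series=[
    [[0,0,0],[0,0,4],1],
    [[0,0,0],[9,-2.3,4],1],
    [[0,0,0],[17,-4.4,4],1],
    [[0,0,0],[17,-4.4,4],1],
    [[0,0,0],[17,-4.4,2],1],
    [[0,0,0],[17,-4.4,1],1],
    [[0,0,0],[17,-4.4,0.5],1],
    [[0,0,0],[17,-4.4,0.5],1],
    [[0,0,0],[17,-4.4,0.5],1],
  ],
)

```text
time_s: 14.75
eef_pos: [0.6436, -0.0109, 0.0607]
eef_rot: [0.0, 0.992, -0.127, 0.0]
wrist_force: [-0.9, 0.4, 4.9]
opening: 0.004
grasp_force: 2.6
```

Emit:
send_rows(
  series=[
    [[0,0,0],[0,0,-0.2],1],
    [[0,0,0],[0,0,-0.4],1],
    [[0,0,0],[0,0,-0.4],1],
  ],
)

```text
time_s: 15.12
eef_pos: [0.6438, -0.011, 0.0607]
eef_rot: [0.0, 0.992, -0.127, 0.0]
wrist_force: [-2.0, -0.0, 7.7]
opening: -0.003
grasp_force: 3.2
```

Emit:
send_rows(
  series=[
    [[0,0,0],[-1,0.25,0],1],
    [[0,0,0],[-2,0.5,0],1],
    [[0,0,0],[-3,0.8,-0.1],1],
    [[0,0,0],[-4,1,-0.1],1],
    [[0,0,0],[-5,1.3,-0.1],1],
    [[0,0,0],[-6,1.5,-0.1],1],
  ],
)

```text
time_s: 15.88
eef_pos: [0.639, -0.0097, 0.0609]
eef_rot: [0.0, 0.992, -0.127, 0.002]
wrist_force: [2.1, -0.0, 6.8]
opening: -0.003
grasp_force: 3.4
```

Emit:
send_rows(
  series=[
    [[0,0,0],[-1,0.25,0],1],
    [[0,0,0],[-2,0.5,0],1],
    [[0,0,0],[-3,0.8,-0.1],1],
    [[0,0,0],[-4,1,-0.1],1],
  ],
)

```text
time_s: 16.38
eef_pos: [0.6351, -0.0087, 0.0609]
eef_rot: [0.0, 0.992, -0.127, 0.002]
wrist_force: [2.2, -0.6, 7.2]
opening: 0.001
grasp_force: 3.5
```

```bash
python3 jaw.py
```

```text
[329 255  16  13 126] [336.9 261. ] x,y@.042: [0.5082 0.0311]
[325 272   8   8  47] [328.3 275.3] x,y@.042: [0.5542 0.0286]
```

Emit:
send_rows(
  series=[
    [[0,0,0],[-1,0.25,0],1],
    [[0,0,0],[-2,0.5,-0.1],1],
    [[0,0,0],[-3,0.8,-0.1],1],
  ],
)

```text
time_s: 16.8
eef_pos: [0.6322, -0.0079, 0.0609]
eef_rot: [0.0, 0.992, -0.127, 0.002]
wrist_force: [2.8, -1.0, 6.8]
opening: 0.003
grasp_force: 3.7
```

Emit:
send_rows(
  series=[
    [[0,0,0],[-1,0.25,0],1],
    [[0,0,0],[-2,0.5,-0.1],1],
    [[0,0,0],[-3,0.8,-0.1],1],
  ],
)

```text
time_s: 17.18
eef_pos: [0.6292, -0.0072, 0.0608]
eef_rot: [0.0, 0.992, -0.127, 0.002]
wrist_force: [3.2, -0.3, 8.1]
opening: 0.002
grasp_force: 3.8
```

Emit:
send_rows(
  series=[
    [[0,0,0],[0,0,4],1],
    [[0,0,0],[9,-2.3,4],1],
    [[0,0,0],[17,-4.4,4],1],
    [[0,0,0],[17,-4.4,4],1],
    [[0,0,0],[17,-4.4,2],1],
    [[0,0,0],[17,-4.4,1],1],
    [[0,0,0],[17,-4.4,0.5],1],
    [[0,0,0],[17,-4.4,0.5],1],
    [[0,0,0],[17,-4.4,0.5],1],
  ],
)

```text
time_s: 18.3
eef_pos: [0.6447, -0.0113, 0.0606]
eef_rot: [0.0, 0.992, -0.127, 0.0]
wrist_force: [-0.8, 0.7, 4.3]
opening: 0.002
grasp_force: 2.5
```

```bash
python3 jaw.py
```

```text
[329 255  17  13 122] [337.1 260.8] x,y@.042: [0.5075 0.0313]
[318 267  15  12  89] [325.6 272.4] x,y@.042: [0.5487 0.0204]
```

Emit:
send_rows(
  series=[
    [[0,0,0],[0,0,-0.3],1],
    [[0,0,0],[0,0,-0.5],1],
    [[0,0,0],[0,0,-0.5],1],
    [[0,0,0],[-1,0.25,-0.5],1],
    [[0,0,0],[-2,0.5,-0.5],1],
    [[0,0,0],[-3,0.8,-0.5],1],
  ],
)

```text
time_s: 19.1
eef_pos: [0.6433, -0.0109, 0.0608]
eef_rot: [0.0, 0.992, -0.127, 0.002]
wrist_force: [3.2, -1.6, 7.2]
opening: 0.002
grasp_force: 3.5
```

Emit:
send_rows(
  series=[
    [[0,0,0],[-0.5,0.1,0],1],
    [[0,0,0],[-1,0.25,0],1],
    [[0,0,0],[-1,0.25,0],1],
  ],
)

```text
time_s: 19.48
eef_pos: [0.6422, -0.0106, 0.0609]
eef_rot: [0.0, 0.992, -0.127, 0.002]
wrist_force: [2.8, -0.9, 7.1]
opening: 0.002
grasp_force: 3.7
```

Emit:
send_rows(
  series=[
    [[0,0,0],[-0.5,0.1,0],1],
    [[0,0,0],[-1,0.25,0],1],
    [[0,0,0],[-1,0.25,0],1],
  ],
)

```text
time_s: 19.85
eef_pos: [0.6411, -0.0103, 0.0608]
eef_rot: [0.0, 0.992, -0.127, 0.002]
wrist_force: [2.6, -1.3, 6.9]
opening: 0.003
grasp_force: 3.9
```

Emit:
send_rows(
  series=[
    [[0,0,0],[-0.5,0.1,-0.1],1],
    [[0,0,0],[-1,0.25,-0.1],1],
    [[0,0,0],[-1,0.25,-0.1],1],
  ],
)

```text
time_s: 20.23
eef_pos: [0.6402, -0.0101, 0.0609]
eef_rot: [0.0, 0.992, -0.127, 0.002]
wrist_force: [1.9, -1.1, 8.7]
opening: 0.002
grasp_force: 4.1
```

Emit:
send_rows(
  series=[
    [[0,0,0],[-0.5,0.1,-0.1],1],
    [[0,0,0],[-1,0.25,-0.1],1],
    [[0,0,0],[-1,0.25,-0.1],1],
  ],
)

```text
time_s: 20.6
eef_pos: [0.6393, -0.0099, 0.0609]
eef_rot: [0.0, 0.992, -0.127, 0.002]
wrist_force: [2.2, -0.4, 8.0]
opening: -0.001
grasp_force: 4.2
```

Emit:
send_rows(
  series=[
    [[0,0,0],[-0.5,0.1,0],1],
    [[0,0,0],[-1,0.25,0],1],
    [[0,0,0],[-1,0.25,0],1],
  ],
)

```text
time_s: 20.98
eef_pos: [0.6384, -0.0096, 0.0609]
eef_rot: [0.0, 0.992, -0.127, 0.002]
wrist_force: [3.0, -1.2, 8.5]
opening: 0.001
grasp_force: 4.0
```

Emit:
send_rows(
  series=[
    [[0,0,0],[-0.5,0.1,0],1],
    [[0,0,0],[-1,0.25,0],1],
    [[0,0,0],[-1,0.25,0],1],
  ],
)

```text
time_s: 21.35
eef_pos: [0.6376, -0.0094, 0.0609]
eef_rot: [0.0, 0.992, -0.127, 0.003]
wrist_force: [3.1, -1.2, 7.5]
opening: 0.002
grasp_force: 3.7
```

Emit:
send_rows(
  series=[
    [[0,0,0],[-0.5,0.1,0],1],
    [[0,0,0],[-1,0.25,0],1],
    [[0,0,0],[-1,0.25,0],1],
  ],
)

```text
time_s: 21.72
eef_pos: [0.6369, -0.0092, 0.0609]
eef_rot: [0.0, 0.992, -0.128, 0.003]
wrist_force: [5.2, 0.1, 6.3]
opening: 0.001
grasp_force: 3.4
```

```bash
python3 jaw.py
```

```text
[329 255  17  13 116] [337.3 260.8] x,y@.042: [0.5073 0.0316]
[320 266  14  13  68] [327.5 272.3] x,y@.042: [0.5469 0.024 ]
```

Emit:
send_rows(
  series=[
    [[0,0,0],[0,0,0],1],
  ],
)

```text
time_s: 21.9
eef_pos: [0.6368, -0.0092, 0.0609]
eef_rot: [0.0, 0.992, -0.128, 0.003]
wrist_force: [4.5, -2.1, 6.7]
opening: 0.002
grasp_force: 3.4
```

Emit:
send_rows(
  series=[
    [[0,0,0],[0,0,0],1],
  ],
)

```text
time_s: 22.02
eef_pos: [0.6368, -0.0092, 0.0609]
eef_rot: [0.0, 0.992, -0.128, 0.003]
wrist_force: [3.3, 0.0, 7.5]
opening: 0.002
grasp_force: 3.4
```

```bash
python3 - <<'E'
from h import *
a=[]
for i in range(6):
    cam("top"); a.append(telemetry.get_obs()["wrist_force"])
print(np.mean(a,0),np.std(a,0))
E
```

```text
[ 4.12972215 -1.34939845  6.8545291 ] [0.42474743 0.44705701 0.37621396]
```

Emit:
send_rows(
  series=[
    [[0,0,0],[0,0,-0.2],1],
    [[0,0,0],[-0.4,0.1,-0.2],1],
    [[0,0,0],[-0.8,0.2,-0.2],1],
    [[0,0,0],[-0.8,0.2,-0.2],1],
    [[0,0,0],[-0.8,0.2,-0.2],1],
  ],
)

```text
time_s: 22.95
eef_pos: [0.6363, -0.0091, 0.0609]
eef_rot: [0.0, 0.992, -0.128, 0.003]
wrist_force: [4.3, -1.0, 7.0]
opening: 0.002
grasp_force: 3.6
```

```bash
python3 - <<'E'
from h import *
a=[]
for i in range(6):
    cam("top"); a.append(telemetry.get_obs()["wrist_force"])
print(np.mean(a,0),np.std(a,0),telemetry.get_obs()["eef_pos"])
E
```

```text
[ 4.76251904 -1.10702111  7.15973396] [0.36430529 0.35335877 0.71325451] [ 0.63630471 -0.00906498  0.06087745]
```

The wheel has stiffened: rim force is up from about 2.9 to 4.9 N, which puts the clamping at roughly 7 N. Lifting off straight up.

Emit:
send_rows(
  series=[
    [[0,0,0],[0,0,3],1],
    [[0,0,0],[0,0,20],1],
    [[0,0,0],[0,0,60],1],
    [[0,0,0],[10,-60,110],1],
    [[0,0,0],[10,-120,130],1],
    [[0,0,0],[10,-160,130],1],
    [[0,0,0],[10,-160,130],1],
  ],
)

```text
time_s: 24.12
eef_pos: [0.6434, -0.1728, 0.1903]
eef_rot: [0.001, 0.992, -0.13, 0.001]
wrist_force: [0.6, -0.3, -0.6]
opening: -0.003
grasp_force: 0.0
```

```bash
python3 jaw.py; python3 - <<'E'
from h import *
s=cam("scene");t=cam("top")
a=cv2.resize(s["pixels"][235:335,253:383],(780,600),interpolation=cv2.INTER_CUBIC)
b=cv2.resize(t["pixels"][150:270,265:395],(0,0),fx=5,fy=5,interpolation=cv2.INTER_CUBIC)
b=cv2.copyMakeBorder(b,0,0,0,0,cv2.BORDER_CONSTANT)
a=cv2.resize(a,(400,308));b=cv2.resize(b,(400,369))[:308]
cv2.imwrite("pics/fin.png",np.hstack([a,b])[:,:,::-1])
E
```

```text
[329 255  17  13 114] [337.4 260.8] x,y@.042: [0.5072 0.0318]
[318 266  16  13  95] [325.8 271.7] x,y@.042: [0.5467 0.02  ]
```

View pics/fin.png

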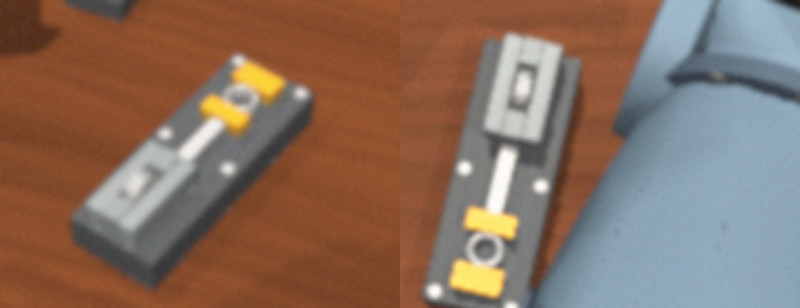

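The picture shows the band flat and in contact with both jaws, with the gripper clear of everything. The jaw has travelled about 9.7 mm, matching the measured gap.

```bash
python3 -c "
from bench import ctrl;print(ctrl.hand_in())"
```

```text
the job is handed in; nothing more can be done
None
```

The band lies flat in the large dark clamp, held between the jaws at an estimated 7 N (inferred from the wheel's rim force, not measured directly); the job is handed in, and no verdict came back.

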